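# Roll the trolley wheel into its dock

### The arm

A 6-joint arm with a two-finger parallel gripper is mounted at the origin on the work surface. World frame = base frame: x ahead of the robot, y to its left, z up, the work surface at z = 0. Lengths are in mm, angles in rad, forces in N, time in s.
With the tool pointing down it reaches from about 275 to 1000 mm from the base axis. Payload 8.4 kg.
Tool frame: the origin (TCP) lies midway between the tips of the shut fingers; the grasp point (between the pads) lies 19 mm behind it; z points along the fingers, y is the line along which they close (so a half turn about z gives the same grasp; the last joint's range is limited). The gripper opens to 85 mm and grips with 20 to 120 N. Pads are 22 mm wide; open, the fingers measure 114 mm over their backs; the gripper's body (76 mm by 85 mm) begins 54 mm behind the grasp point. The pads swing forward as they close: fully open they stand 13 mm farther back than shut.
Start: joints at [1.169, 0.353, 1.633, -0, 1.155, -0.002], TCP at [243.27, 575.715, 231.281] pointing down, gripper open.
Joint ranges: [-2.63, 2.63], [-0.92, 2.1], [0.06, 2.66], [-1.3, 4.44], [0, 2.69], [-3.02, 3.02]. Speed limits (rad/s): [2.22, 2.22, 2.79, 3.14, 3.14, 3.14].

### API

Orientations are given as [roll, pitch, yaw] about the fixed x, y, z axes, in that order (R = Rz(yaw) Ry(pitch) Rx(roll)).
In Python, from rig import r gives the robot as it stands.
- The arm moves only by the shell command python3 -m inch 'ROWS' [OPENING] [FORCE]. ROWS is JSON, a list that holds one entry, the list of rows, each a list of 6 numbers: the shift along the tool's x, y, z scaled (see below), then the turn, a rotation vector about the tool's x, y, z scaled (see below). In form: [[[tx, ty, tz, wx, wy, wz], ...]]. A call has 1 to 8 rows; each row is the pose to reach, as a shift and turn from the pose commanded when the call began, along the tool's axes at that moment, turning the shorter way round; what a row does not reach only later rows make up. The controller multiplies each number of a shift by 20 cm and each number of a turn by pi rad. A row lasts 1/12 s, in which the tool goes at most 41.7 mm and 7.16 degrees, less where a joint would pass 70% of its speed; a pose out of reach is approached as far as the arm can. A call with a number of a shift or a turn outside -1 to 1 is refused whole. A call with a gripper value outside its range is refused whole. OPENING is the gripper's target within -1 to 1 (fully open at 1, half-way at 0, shut at -1), set as the call begins (- or left out, the last holds). The fingers move at their own pace and stop on an object; FORCE is the grip in N (left out, the last holds). Time passes only in rows, so rows that repeat a pose let the fingers close. It gives the time, the measured TCP pose, the force, the opening and the grip force at its end, in the units of the state.
- r.sense(): the state, without advancing time (a new reading comes with each control period).
- r.grab_frame(name): name is "scene" or "top" or "wrist"; returns the picture (400x640x3 uint8, red, green, blue); there is no depth.
- r.camera_info(name): a dict with "K" (3x3 intrinsics, pixels), "distortion" ([k1, k2, p1, p2, k3] as OpenCV has them; the pictures are not rectified), "rvec" (rotation vector, rad) and "tvec" (3), from world to camera coordinates, as OpenCV has them; the wrist camera has in their place "mount" (4x4, takes a point from camera to tool coordinates, whose origin is the TCP and whose axes are the flange's). Camera axes: x right, y down, z forward; pixel columns grow to the right and rows downward; lengths in mm; the calibration is good to about 2 mm. A picture is of the moment at which its call begins: read the wrist's pose just before it. camera_info takes no time and is no camera call.
- r.sign_off(): hands the job in; it is judged then, once.
The state is a dict: "clock": time; "qpos": joint angles; "qvel": joint speeds; "joint_efforts": joint torques, N m; "eef_pos": TCP position; "tcp_rot": TCP orientation; "contact_force": force on the tool from outside, world axes, zero at the start; "wrist_torque": the same for the moment, N m; "opening": opening from 0.0 (shut) to 1.0 (fully open); "grasp_force": force on a finger pad.
Only numpy, scipy, OpenCV 4.12 (cv2) and the standard library are available. Lean on these libraries where they do the work, as an engineer would, in place of code of your own. Each camera call takes 0.05 s, during which the arm holds its last target. There are 200 camera calls.

### The job

Roll the orange trolley wheel on its tyre over the front bar of the yellow rest, along the mat without skidding, and over the yellow lip of the blue dock, its weight on the bar and the lip as it crosses them, until it has dropped in behind the lip and stands there by itself. Never lift the wheel or let it lean over or fall, and press it on nothing with more than about 25 N. Leave the meter, screwdriver, jar and spanner where they are.

Things in the scene. Friction and masses are not known exactly. Their poses are not given: they have to be found in the camera images.
- wheel: Trolley wheel, 84 mm diameter, black rubber tyre 24 mm wide, orange rim, 0.3 to 0.55 kg, upright in the rest at the start. Origin: the wheel's centre, 42 mm above the mat. y is the axle; x and z turn round with the wheel as it rolls. At the start z is up and x is the way to roll out, roughly to the dock.
- hub: Steel hub through the wheel, 26 mm diameter, 44 mm over its flat ends, so it stands out 10 mm each side of the tyre. Origin: the wheel's centre; y along the axle. It spins freely in the wheel on a bearing: the wheel can roll while the hub's ends are pinched.
- wheel_mark (a point): White radial mark across rim and tyre of the wheel; this point is 34 mm from the wheel's centre. It is at the top at the start and shows how far the wheel has rolled.
- rest: Yellow parking rest fixed on the mat, in which the wheel starts between two half-round cross bars, 22.5 mm before and behind its centre, joined by flat strips 2 mm high (56 mm wide over all). The rear bar is 2.5 mm high. Origin: its centre, on the mat's top. x is the rolling direction out of it, z up. Position and heading vary.
- rest_bar (a point): Middle of the rest's front bar, which the wheel must roll over to get out, given at the level of the mat's top. The bar is adjustable and rises 1.5 to 5 mm above the mat: its height is not measured. Its curve has a 6 mm radius.
- dock: Blue wheel dock fixed on the mat. Origin: on the mat's top, under the centre of the seated wheel; x is the way in, z up. Two cheeks 12 mm high leave a lane 34 mm wide from x = -47 to +43 mm; the mouth flares to about 60 mm at x = -77 mm. The seated wheel may stand some mm either way between lip and bumper. Position and heading vary.
- dock_lip (a point): Middle of the yellow half-round lip across the dock's lane, 26 mm before the dock's origin, given at the level of the mat's top. The lip is adjustable and rises 2 to 7 mm above the mat: its height is not measured. Its curve has a 6 mm radius. Behind it the floor is the mat again.
- dock_bumper (a point): Middle of the flat black bumper face that ends the dock's lane, 44 mm behind the dock's origin (the wheel's tread is 2 mm short of it when the wheel is over the origin), 42 mm above the mat. The face is 30 mm wide, 26 mm high, on a back plate 58 mm high.
- mat: Green rubber bench mat 500 x 800 mm, 3 mm thick, fixed; origin at the centre of its underside (bench level). The wheel rolls on its top, so its axle is 45 mm above the bench. A stiff arm that holds the hub builds up 10 N or more per mm when its path is too low for the ground.
- meter: Red hand multimeter 75 x 150 x 34 mm lying on the mat, a bystander. Origin: centre of its underside; long side along its y.
- driver: Screwdriver lying on the mat along its own x, a bystander.
- jar: Small jar with black cap, 54 mm in diameter, 60 mm high, beyond the dock, a bystander. Origin: centre of its underside.
- spanner: Steel spanner lying on the mat along its own x, a bystander.

How it is judged (in metres and radians):
On the way, in this order (a step that is already met when the one before it is completed fails the run):
1. the wheel rides over the top of the rest's front bar with weight on it (more than 1.5 N) (angle between wheel's own y axis and vertical between 1.2708 and 1.8708 rad and contact force between wheel and rest above 1.5 N and horizontal distance between wheel and rest_bar below 0.006 m), for 0.1 s.
2. the wheel, upright and on the mat, has rolled about half a turn: its white mark has gone down (angle between wheel's own y axis and vertical between 1.2708 and 1.8708 rad and height (world z) of wheel_mark below 0.025 m and height (world z) of wheel below 0.05 m), for 0.05 s.
3. it has rolled on until the mark has come up again to about axle height or more, still short of the lip (angle between wheel's own y axis and vertical between 1.2708 and 1.8708 rad and height (world z) of wheel_mark above 0.035 m and height (world z) of wheel below 0.05 m and x of wheel in the frame of dock below -0.038 m), for 0.05 s.
4. the wheel rides over the top of the lip of the dock with weight on it (more than 1.5 N) (angle between wheel's own y axis and vertical between 1.2708 and 1.8708 rad and contact force between wheel and dock above 1.5 N and x of wheel in the frame of dock between -0.031 and -0.021 m and z of wheel in the frame of dock above 0.0425 m), for 0.1 s.
At the end, for the whole second after the job is handed in: The wheel stands upright (within 0.12 rad) on the mat behind the lip: its centre within -13 to +6 mm along the dock, 9 mm across it and 39 to 44.5 mm above the mat, its axle square to the dock's lane within 0.2 rad, at rest and released (x of wheel in the frame of dock between -0.013 and 0.006 m and y of wheel in the frame of dock between -0.009 and 0.009 m and z of wheel in the frame of dock between 0.039 and 0.0445 m and angle between wheel's own y axis and vertical between 1.4508 and 1.6908 rad and angle between the y axis of wheel and the y axis of dock, either way round below 0.2 rad and linear speed of wheel below 0.02 m/s and contact force between the fingers and wheel below 0.1 N); the robot touches nothing.
It fails at once if the wheel leans over by more than 0.35 rad or falls (angle between wheel's own y axis and vertical below 1.2208 rad or angle between wheel's own y axis and vertical above 1.9208 rad).
It fails at once if the wheel is lifted (centre more than 11 mm higher than when it stands on the mat) (height (world z) of wheel above 0.056 m).
It fails at once if the wheel is pressed on the mat or the rest with more than 30 N (contact force between wheel and mat above 30 N or contact force between wheel and rest above 30 N).
It fails at once if the wheel is pressed on the dock, its lip or bumper with more than 30 N (contact force between wheel and dock above 30 N).
It fails at once if the meter, screwdriver, jar or spanner is moved by more than 15 mm (distance of any of meter, driver, jar, spanner from where it was at the start of the episode above 0.015 m).
It also fails if it takes over 72 s, if anything falls off the work surface, if the arm or the gripper's body presses on something with over 40 N, if the wrist force passes 120 N, or if a joint passes its speed limit or range.

## Working session

There is one attempt and no reset: what is moved stays moved. The work goes in short steps, Python scripts to look and compute and a shell command to move; the robot and the scene stay as the last step left them, time stands still between calls to the robot, and variables do not carry over. Pictures are saved under pics/ and viewed, at most 10 in all, crops included, and the job is handed in when it is done.

```bash
ls; mkdir -p pics; python3 - <<'E'
from rig import r
import cv2,numpy as np
print(r.sense())
for n in("scene","top","wrist"):
    print(n,r.camera_info(n))
a=r.grab_frame("top");b=r.grab_frame("scene")
cv2.imwrite("pics/top0.png",a[:,:,::-1]);cv2.imwrite("pics/scene0.png",b[:,:,::-1])
E
```

```text
pics
{'clock': 0.0, 'qpos': array([ 1.16859926e+00,  3.53649554e-01,  1.63415722e+00,  1.88605156e-06,
        1.15521943e+00, -2.38121579e-03]), 'qvel': array([ 1.22234999e-03, -4.75811957e-04, -7.94939169e-04, -8.51257745e-05,
        7.11575751e-04,  5.43765606e-04]), 'joint_efforts': array([-5.81874883e-04, -6.05257058e+01, -3.42070985e+01, -1.08515933e-04,
        9.58340010e-03,  1.54253399e-05]), 'eef_pos': array([243.07466353, 575.25566391, 230.55094016]), 'tcp_rot': array([-3.14015912e+00, -5.13799908e-06,  2.74177603e+00]), 'contact_force': array([-0.55488126,  0.10152151,  0.40678406]), 'wrist_torque': array([ 0.00974957, -0.03375047,  0.05456193]), 'grasp_force': 0.0, 'opening': 0.9987801852902537}
scene {'K': array([[406.25241053,   0.        , 322.92148825],
       [  0.        , 406.25241053, 197.0858717 ],
       [  0.        ,   0.        ,   1.        ]]), 'distortion': array([0.00241801, 0.        , 0.        , 0.        , 0.        ]), 'rvec': array([ 1.43829044,  2.10596026, -0.85414119]), 'tvec': array([ 265.31990673, -315.60846315, 1254.74803981])}
top {'K': ar
[... 264 characters left out ...]
256, -2.1663918 ,  0.0484539 ]), 'tvec': array([ -56.32275692,  586.75674423, 1012.11316789])}
wrist {'K': array([[334.52223812,   0.        , 319.25644515],
       [  0.        , 334.52223812, 196.53567924],
       [  0.        ,   0.        ,   1.        ]]), 'distortion': array([-0.06672561,  0.        ,  0.        ,  0.        ,  0.        ]), 'mount': array([[-1.23777911e-03, -9.53641170e-01, -3.00943493e-01,
         7.77423778e+01],
       [ 9.99999026e-01, -1.37458251e-03,  2.42838172e-04,
         1.29302163e+00],
       [-6.45252139e-04, -3.00942899e-01,  9.53641943e-01,
        -1.42918853e+02],
       [ 0.00000000e+00,  0.00000000e+00,  0.00000000e+00,
         1.00000000e+00]])}
```

View pics/top0.png

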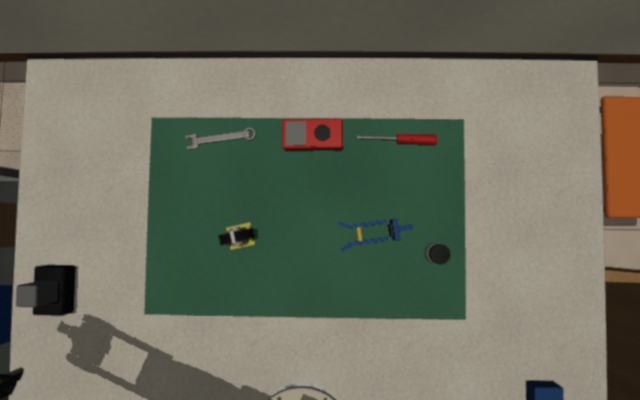

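View pics/scene0.png

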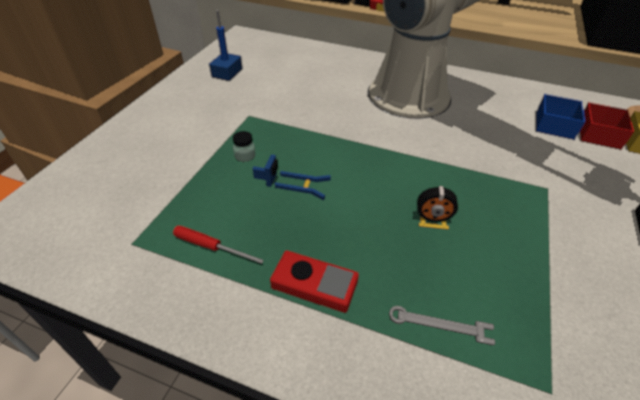

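The top view shows the wheel at (238,237), the lip at (360,234) and the bumper at (393,230). In the scene view the wheel is at (437,205) and the lip at (306,184). Next I'll measure these.

```bash
cat > h.py <<'E'
from rig import r
import cv2,numpy as np
from scipy.spatial.transform import Rotation as Ro
def cam(n):
    """K,dist,R (world->cam),camera centre; wrist pose read now"""
    c=r.camera_info(n)
    if n=="wrist":
        s=r.sense();T=np.eye(4);T[:3,:3]=Ro.from_euler("xyz",s["tcp_rot"]).as_matrix();T[:3,3]=s["eef_pos"]
        W=T@c["mount"];return c["K"],c["distortion"],W[:3,:3].T,W[:3,3]
    R=cv2.Rodrigues(c["rvec"])[0];return c["K"],c["distortion"],R,-R.T@c["tvec"]
def plane(C,px,z):
    K,d,R,o=C;p=cv2.undistortPoints(np.array(px,float).reshape(-1,1,2),K,d)[:,0]
    v=np.c_[p,np.ones(len(p))]@R
    return o+v*((z-o[2])/v[:,2])[:,None]
def proj(C,P):
    K,d,R,o=C;return cv2.projectPoints(np.array(P,float).reshape(-1,1,3),cv2.Rodrigues(R)[0],-R@o,K,d)[0][:,0]
def hsv(im,lo,hi,box=None):
    m=cv2.inRange(cv2.cvtColor(im,cv2.COLOR_RGB2HSV),np.array(lo),np.array(hi))
    if box:
        k=np.zeros_like(m);x0,y0,x1,y1=box;k[y0:y1,x0:x1]=255;m&=k
    ys,xs=np.nonzero(m);return np.c_[xs,ys].astype(float)
E
python3 - <<'E'
from h import *
im=cv2.imread("pics/top0.png")[:,:,::-1].copy();C=cam("top")
np.set_printoptions(precision=1,suppress=True)
print("cam",C[3])
y=hsv(im,(22,100,80),(35,255,255),(200,210,280,260));print("rest",len(y),plane(C,cv2.boxPoints(cv2.minAreaRect(y.astype(np.float32))),5)[:,:2].tolist())
l=hsv(im,(10,120,80),(30,255,255),(345,215,375,250));P=plane(C,l,6);print("lip",len(l),P.mean(0),cv2.minAreaRect(l.astype(np.float32)))
b=hsv(im,(100,120,60),(125,255,255),(330,210,420,260));P=plane(C,b,15)[:,:2].astype(np.float32);print("dock blue",len(b),cv2.fitLine(P,2,0,.01,.01).ravel(),P.min(0),P.max(0))
k=hsv(im,(0,0,0),(179,255,45),(210,215,270,255));P=plane(C,k,80);print("tyre",len(k),P.mean(0),cv2.minAreaRect(k.astype(np.float32)))
print("whl/bump/jar",plane(C,[(238,237)],87),plane(C,[(393,230)],60),plane(C,[(438,253)],60))
s=r.sense();print(s["tcp_rot"],Ro.from_euler("xyz",s["tcp_rot"]).as_matrix(),cam("wrist")[3])
E
```

```text
cam [ 520.8  -70.9 1046.7]
rest 181 [[507.58397577276503, 198.78775832561925], [522.4965197132601, 137.38599893988084], [466.9754405230879, 123.18325240147198], [452.05328856710946, 184.35081832993677]]
lip 54 [ 496.3 -136.1    6. ] ((359.0, 233.5), (13.0, 4.0), 90.0)
dock blue 461 [   0.1   -1.   501.5 -176.6] [ 455.6 -265.7] [533.2 -81.1]
tyre 334 [489.  147.6  80. ] ((237.8523712158203, 235.99667358398438), (12.686328887939453, 37.8272705078125), 79.99201965332031)
whl/bump/jar [[486.6 147.3  87. ]] [[ 506.7 -212.6   60. ]] [[ 454.1 -318.1   60. ]]
[-3.1 -0.   2.7] [[-0.9  0.4 -0. ]
 [ 0.4  0.9 -0. ]
 [ 0.  -0.  -1. ]] [172.1 606.9 373.6]
```

```bash
python3 -m inch '[[[-0.97,-0.72,0,0,0,0],[-0.97,-0.72,0,0,0,0],[-0.97,-0.72,0,0,0,0],[-0.97,-0.72,0,0,0,0],[-0.97,-0.72,0,0,0,0],[-0.97,-0.72,0,0,0,0],[-0.97,-0.72,0,0,0,0]]]' 1 20; python3 -m inch '[[[-0.97,-0.72,0.15,0,0,0.296],[-0.97,-0.72,0.15,0,0,0.296],[-0.97,-0.72,0.15,0,0,0.296],[-0.97,-0.72,0.15,0,0,0.296],[-0.97,-0.72,0.15,0,0,0.296],[-0.97,-0.72,0.15,0,0,0.296],[-0.97,-0.72,0.15,0,0,0.296],[-0.97,-0.72,0.15,0,0,0.296]]]'; python3 -m inch '[[[0,0,0,0,0,0],[0,0,0,0,0,0]]]'
python3 - <<'E'
from h import *
s=r.sense();print(s["eef_pos"],s["tcp_rot"],s["contact_force"])
a=r.grab_frame("wrist");cv2.imwrite("pics/w1.png",a[:,:,::-1])
E
```

```text
clock: 0.68
eef_pos: [367.8, 362.8, 231.0]
tcp_rot: [-3.139, 0.001, 2.739]
contact_force: [0.4, 1.0, -0.4]
opening: 1.003
grasp_force: 0.0
clock: 1.35
eef_pos: [489.2, 157.7, 200.7]
tcp_rot: [-3.141, 0.0, 1.801]
contact_force: [0.6, 1.0, 0.1]
opening: 1.002
grasp_force: 0.0
clock: 1.52
eef_pos: [488.4, 159.6, 201.0]
tcp_rot: [-3.141, -0.0, 1.814]
contact_force: [-0.4, -0.1, 0.1]
opening: 1.0
grasp_force: 0.0
[488.44479669 159.55591031 201.04972019] [-3.14113413e+00 -8.88054807e-05  1.81395245e+00] [-0.43095075 -0.08986228  0.13395425]
```

View pics/w1.png

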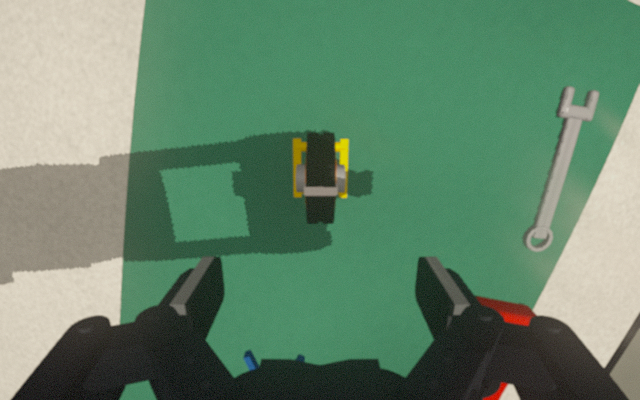

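The wrist view from behind the wheel shows the tyre at column 321, rows 130-222. The hub ends are at (299,181) and (343,181), and the yellow strips are at columns 294 and 348. I'll measure these now and then go to look at the dock. The shift is about 310 mm along -y.

```bash
cat > w.py <<'E'
from h import *
np.set_printoptions(precision=3,suppress=True)
im=cv2.imread("pics/w1.png")[:,:,::-1].copy();C=cam("wrist")
bx=(280,120,362,232)
y=hsv(im,(22,120,60),(35,255,255),bx)
for n,s in(("L",y[y[:,0]<321]),("R",y[y[:,0]>321])):
    rows=[v for v in np.unique(s[:,1]) if (s[:,1]==v).sum()>2]
    e=np.array([[s[s[:,1]==v,0].min() if n=="L" else s[s[:,1]==v,0].max(),v] for v in rows])
    P=plane(C,e,5)[:,:2];vx,vy,a,b=cv2.fitLine(P.astype(np.float32),cv2.DIST_HUBER,0,.01,.01).ravel()
    print(n,"heading",np.arctan(vy/vx),"at",a,b,"ends",P[0],P[-1])
g=hsv(im,(0,0,70),(179,60,255),(290,165,352,200));
L=g[g[:,0]<307];Rr=g[g[:,0]>335]
for s in(L,Rr): print("hub",len(s),s.mean(0),s.min(0),s.max(0),plane(C,[s.mean(0)],52))
k=hsv(im,(0,0,0),(179,255,50),(303,128,340,225));print("tyre",k.min(0),k.max(0))
for v in range(130,222,10):
    q=k[k[:,1]==v,0]; print(v,q.min() if len(q) else 0,q.max() if len(q) else 0,end=" | ")
print(C[3])
E
python3 w.py
python3 -m inch '[[[-0.9,0,0,0,0,0],[-0.9,0,0,0,0,0],[-0.9,0,0,0,0,0],[-0.9,0,0,0,0,0],[-0.9,0,0,0,0,0]]]'
python3 -m inch '[[[-0.7,0.3,0,0,0,0.03],[-0.7,0.3,0,0,0,0.03],[-0.7,0.3,0,0,0,0.03],[-0.7,0.3,0,0,0,0.03],[-0.7,0.3,0,0,0,0.03],[-0.7,0.3,0,0,0,0.03]]]'
python3 - <<'E'
from h import *
a=r.grab_frame("wrist");s=r.sense();print(s["eef_pos"],s["tcp_rot"])
cv2.imwrite("pics/d1.png",a[:,:,::-1])
E
```

```text
L heading -1.3507187 at 459.4284 164.97438 ends [454.696 186.095] [469.366 125.37 ]
R heading -1.3413513 at 514.8938 173.65746 ends [506.634 198.954] [523.051 138.659]
hub 231 [300.913 179.498] [296. 165.] [306. 196.] [[471.836 158.345  52.   ]]
hub 204 [339.936 178.858] [336. 165.] [344. 195.] [[505.822 167.372  52.   ]]
tyre [306. 133.] [334. 223.]
130 0 0 | 140 308.0 328.0 | 150 308.0 332.0 | 160 307.0 333.0 | 170 307.0 331.0 | 180 307.0 332.0 | 190 0 0 | 200 306.0 333.0 | 210 307.0 332.0 | 220 308.0 331.0 | [469.605 235.955 344.071]
clock: 1.98
eef_pos: [532.6, -18.9, 201.6]
tcp_rot: [3.141, 0.002, 1.813]
contact_force: [0.4, 0.2, 0.6]
opening: 1.0
grasp_force: 0.0
clock: 2.48
eef_pos: [623.7, -137.3, 200.7]
tcp_rot: [-3.141, -0.0, 1.718]
contact_force: [-0.3, -0.1, -0.2]
opening: 1.002
grasp_force: 0.0
[ 622.93749246 -136.28806699  200.72644902] [-3.14049339e+00 -7.89687795e-04  1.71878498e+00]
```

View pics/d1.png

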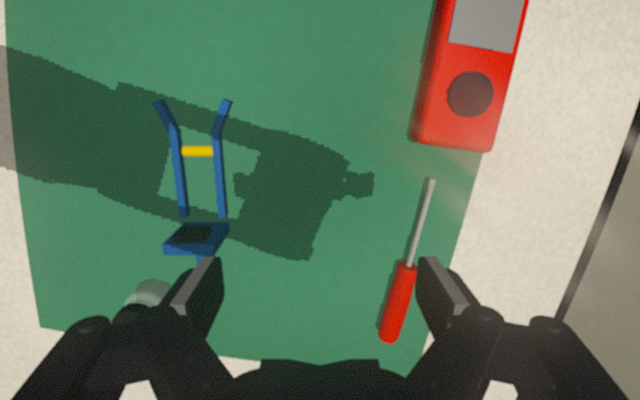

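The dock is at the left of the view, with the lip at (198,151) and the cheeks at columns 175-222. I shifted the wrong way across, so I'll move over it for a square view.

```bash
python3 -m inch '[[[0,-0.6,0,0,0,0],[0,-0.6,0,0,0,0],[0,-0.6,0,0,0,0],[0,-0.6,0,0,0,0],[0,-0.6,0,0,0,0],[0,-0.6,0,0,0,0]]]'
cat > d.py <<'E'
from h import *
np.set_printoptions(precision=2,suppress=True)
s=r.sense();print(s["eef_pos"],s["tcp_rot"]);C=cam("wrist")
a=r.grab_frame("wrist");cv2.imwrite("pics/d2.png",a[:,:,::-1])
l=hsv(a,(15,120,80),(35,255,255),(200,60,440,260));m=l.mean(0);print("lip px",len(l),m,l.min(0),l.max(0),"at",plane(C,[m],7))
lc=int(m[0]);lr=int(m[1])
b=hsv(a,(100,120,50),(125,255,255),(lc-60,lr-5,lc+60,lr+50))
mids=[]
for v in range(lr-5,lr+50,5):
    q=b[b[:,1]==v,0];L=q[q<lc];R=q[q>lc]
    if len(L) and len(R): mids.append([L.min(),L.max(),R.min(),R.max(),v])
M=np.array(mids);print(M)
for j in range(4):
    P=plane(C,M[:,[j,4]],15)[:,:2];f=cv2.fitLine(P.astype(np.float32),cv2.DIST_HUBER,0,.01,.01).ravel();print(j,"heading",np.arctan(f[1]/f[0]),f[2:], "x at lip", P[0],P[-1])
print("cam",C[3])
E
python3 d.py
```

```text
clock: 3.03
eef_pos: [504.8, -153.6, 202.0]
tcp_rot: [3.14, 0.0, 1.719]
contact_force: [0.9, -0.2, 0.6]
opening: 1.0
grasp_force: 0.0
[ 504.81 -153.59  201.96] [3.14 0.   1.72]
lip px 361 [314.79 151.06] [298. 146.] [331. 156.] at [[ 497.63 -133.96    7.  ]]
[[291. 296. 332. 339. 146.]
 [291. 296. 333. 339. 151.]
 [291. 296. 333. 339. 156.]
 [291. 297. 333. 339. 161.]
 [291. 297. 333. 338. 166.]
 [291. 297. 333. 338. 171.]
 [291. 297. 333. 338. 176.]
 [291. 298. 332. 338. 181.]
 [292. 298. 332. 338. 186.]
 [292. 298. 332. 338. 191.]
 [292. 298. 332. 338. 196.]]
0 heading -1.4244568 [ 476.84 -155.34] x at lip [ 473.53 -131.02] [ 480.89 -182.3 ]
1 heading -1.3982557 [ 482.48 -153.98] x at lip [ 478.42 -130.3 ] [ 487.02 -181.4 ]
2 heading -1.4405719 [ 518.65 -152.79] x at lip [ 513.63 -125.11] [ 521.79 -176.27]
3 heading -1.4312689 [ 523.88 -148.4 ] x at lip [ 520.48 -124.09] [ 527.92 -175.36]
cam [493.   -75.96 344.84]
```

View pics/d2.png

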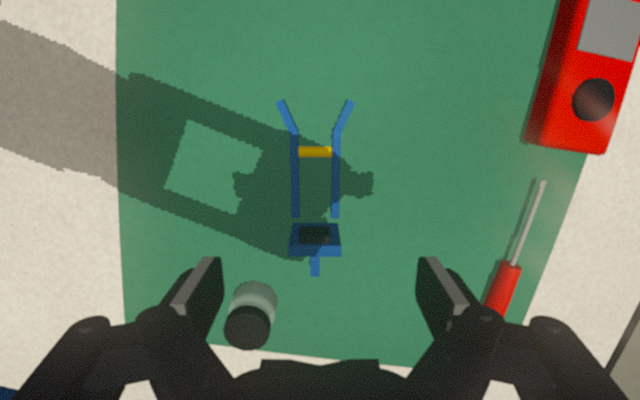

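Dock heading is about -1.424, the lip is at (497.6,-134) and the lane is about 35 mm wide, which fits the given size. The wheel is at about (488.7,162.6) with heading -1.345. I'll go above the wheel now.

```bash
cat > go.py <<'E'
import sys
from h import *
def show(t,yaw):
    s=r.sense();R=Ro.from_euler("xyz",s["tcp_rot"])
    T=Ro.from_euler("xyz",[np.pi,0,yaw]);d=R.inv().apply(np.array(t)-s["eef_pos"])/200;w=(R.inv()*T).as_rotvec()/np.pi
    print("clk %.2f pos"%s["clock"],s["eef_pos"].round(2),"rot",s["tcp_rot"].round(4),"F",s["contact_force"].round(1),"\n row",d.round(4),w.round(4))
if __name__=="__main__": a=[float(v) for v in sys.argv[1:]];show(a[:3],a[3])
E
python3 -m inch '[[[0.79,0.077,0,0,0,0],[0.79,0.077,0,0,0,0],[0.79,0.077,0,0,0,0],[0.79,0.077,0,0,0,0],[0.79,0.077,0,0,0,0]]]'>/dev/null
python3 -m inch '[[[0.79,0.077,0.2,0,0,-0.025],[0.79,0.077,0.2,0,0,-0.025],[0.79,0.077,0.2,0,0,-0.025],[0.79,0.077,0.2,0,0,-0.025],[0.79,0.077,0.2,0,0,-0.025],[0.79,0.077,0.2,0,0,-0.025],[0.79,0.077,0.2,0,0,-0.025],[0.79,0.077,0.2,0,0,-0.025]]]'>/dev/null
python3 go.py 488.7 162.6 25 1.797
```

```text
clk 4.17 pos [489.26 161.96 161.48] rot [3.1413e+00 3.0000e-04 1.7960e+00] F [-0.7 -0.4 -0.3] 
 row [ 0.0039 -0.0022  0.6824] [ 0.0001  0.0001 -0.0003]
```

```bash
python3 -m inch '[[[0.004,-0.002,0.2,0,0,0],[0.004,-0.002,0.35,0,0,0],[0.004,-0.002,0.5,0,0,0],[0.004,-0.002,0.58,0,0,0],[0.004,-0.002,0.63,0,0,0],[0.004,-0.002,0.66,0,0,0],[0.004,-0.002,0.682,0,0,0],[0.004,-0.002,0.682,0,0,0]]]'
python3 - <<'E'
from h import *
C=cam("wrist");a=r.grab_frame("wrist");cv2.imwrite("pics/w2.png",a[80:380,120:520,::-1])
print(proj(C,[(488.7,162.6,45),(488.7,162.6,87)])-[120,80])
E
python3 go.py 488.7 162.6 25 1.797
```

```text
clock: 4.83
eef_pos: [488.7, 162.9, 25.0]
tcp_rot: [3.141, -0.0, 1.796]
contact_force: [-0.1, 0.3, -0.1]
opening: 0.998
grasp_force: 0.0
[[198.97276889 206.77001348]
 [198.99381068 282.2071944 ]]
clk 4.88 pos [488.85 163.13  25.52] rot [ 3.1405e+00 -1.0000e-04  1.7958e+00] F [ 0.2 -0.5  0.9] 
 row [-0.0024 -0.0013  0.0026] [ 0.0003 -0.     -0.0004]
```

View pics/w2.png

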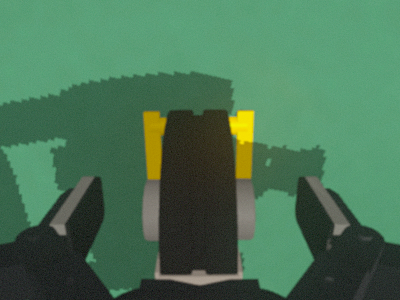

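The hub ends sit level at rows 180-240 and midway between the pads, with the hub's middle at column 199 where I predicted it. I'll close at 20 N.

```bash
python3 -m inch '[[[0,0,0,0,0,0],[0,0,0,0,0,0],[0,0,0,0,0,0],[0,0,0,0,0,0],[0,0,0,0,0,0],[0,0,0,0,0,0]]]' -1 20;python3 -m inch '[[[0,0,0,0,0,0],[0,0,0,0,0,0]]]'
python3 go.py 488.7 162.6 25 1.797
```

```text
clock: 5.38
eef_pos: [488.5, 163.4, 25.5]
tcp_rot: [3.141, -0.0, 1.796]
contact_force: [-0.9, -0.1, 6.3]
opening: 0.512
grasp_force: 25.3
clock: 5.55
eef_pos: [488.4, 163.4, 25.5]
tcp_rot: [3.141, -0.0, 1.796]
contact_force: [-1.2, -0.0, 5.8]
opening: 0.507
grasp_force: 25.3
clk 5.55 pos [488.44 163.36  25.54] rot [ 3.1409e+00 -1.0000e-04  1.7963e+00] F [-1.2 -0.   5.8] 
 row [-0.004   0.0004  0.0027] [ 0.0002 -0.     -0.0002]
```

```bash
python3 -m inch '[[[-0.004,0,0,0,0,0],[-0.008,0,0,0,0,0],[-0.01,0,0,0,0,0],[-0.01,0,0,0,0,0]]]' | egrep 'pos|force'
```

```text
eef_pos: [488.9, 161.4, 25.6]
contact_force: [-1.5, -0.1, 5.9]
grasp_force: 25.3
```

```bash
python3 -m inch '[[[-0.005,0,0,0,0,0],[-0.008,0,0,0,0,0],[-0.008,0,0,0,0,0]]]' | egrep 'pos|force'
```

```text
eef_pos: [489.3, 159.8, 25.5]
contact_force: [-2.1, -0.8, 6.0]
grasp_force: 25.3
```

```bash
python3 -m inch '[[[-0.005,0,0,0,0,0],[-0.008,0,0,0,0,0],[-0.008,0,0,0,0,0]]]' | egrep 'pos|ct_force'
```

```text
eef_pos: [489.7, 158.3, 25.6]
contact_force: [-1.7, 0.3, 6.9]
```

```bash
python3 -m inch '[[[-0.005,0,0,0,0,0],[-0.008,0,0,0,0,0],[-0.008,0,0,0,0,0]]]' | egrep 'pos|ct_force'
```

```text
eef_pos: [490.0, 156.8, 25.6]
contact_force: [-1.6, 1.6, 6.0]
```

```bash
python3 -m inch '[[[-0.005,0,0,0,0,0],[-0.008,0,0,0,0,0],[-0.008,0,0,0,0,0]]]' | egrep 'pos|ct_force'
```

```text
eef_pos: [490.4, 155.6, 25.8]
contact_force: [-3.0, 3.9, 9.5]
```

Contact began about 6.5 mm out, so the bar is about 2.75 mm high. I'll follow its curve.

```bash
python3 -m inch '[[[-0.004,0,-0.003,0,0,0],[-0.0075,0,-0.0048,0,0,0],[-0.0075,0,-0.0048,0,0,0]]]' | egrep 'pos|ct_force'
```

```text
eef_pos: [490.7, 153.8, 26.4]
contact_force: [-1.6, 3.2, 6.5]
```

```bash
python3 -m inch '[[[-0.004,0,-0.001,0,0,0],[-0.0075,0,-0.002,0,0,0],[-0.0075,0,-0.002,0,0,0]]]' | egrep 'pos|ct_force'
```

```text
eef_pos: [491.1, 152.3, 26.7]
contact_force: [-1.3, 2.4, 7.3]
```

```bash
python3 -m inch '[[[-0.004,0,-0.001,0,0,0],[-0.0075,0,-0.0017,0,0,0],[-0.0075,0,-0.0017,0,0,0]]]' | egrep 'pos|ct_force'
```

```text
eef_pos: [491.4, 150.8, 27.1]
contact_force: [-1.8, 1.2, 8.1]
```

```bash
python3 -m inch '[[[-0.005,0,-0.001,0,0,0],[-0.010,0,-0.0022,0,0,0],[-0.014,0,-0.003,0,0,0],[-0.018,0,-0.0036,0,0,0]]]' | egrep 'pos|ct_force'
```

```text
eef_pos: [492.2, 147.3, 27.7]
contact_force: [-1.8, 1.8, 6.3]
```

```bash
python3 -m inch '[[[-0.005,0,-0.0008,0,0,0],[-0.010,0,-0.0012,0,0,0],[-0.015,0,-0.0016,0,0,0],[-0.015,0,-0.0016,0,0,0]]]' | egrep 'pos|ct_force'
```

```text
eef_pos: [493.0, 144.2, 28.0]
contact_force: [-1.7, 0.5, 5.3]
```

```bash
python3 -m inch '[[[-0.005,0,-0.0002,0,0,0],[-0.010,0,-0.0004,0,0,0],[-0.015,0,-0.0004,0,0,0],[-0.015,0,-0.0004,0,0,0]]]' | egrep 'pos|ct_force'
```

```text
eef_pos: [493.7, 141.2, 28.1]
contact_force: [-0.7, 0.0, 5.4]
```

It's on top of the bar with about 5 N on it. Now I'll roll down the far side.

```bash
python3 -m inch '[[[-0.005,0,0,0,0,0],[-0.010,0,0.0003,0,0,0],[-0.015,0,0.0005,0,0,0],[-0.020,0,0.0009,0,0,0],[-0.025,0,0.0014,0,0,0],[-0.030,0,0.0020,0,0,0],[-0.030,0,0.0020,0,0,0]]]' | egrep 'pos|ct_force'
```

```text
eef_pos: [495.1, 135.2, 27.6]
contact_force: [-0.9, -1.9, 5.2]
```

```bash
python3 -m inch '[[[-0.005,0,0.0007,0,0,0],[-0.010,0,0.0015,0,0,0],[-0.015,0,0.0025,0,0,0],[-0.020,0,0.0034,0,0,0],[-0.020,0,0.0034,0,0,0]]]' | egrep 'pos|ct_force'
```

```text
eef_pos: [496.0, 131.3, 26.9]
contact_force: [-0.3, -1.9, 4.5]
```

```bash
python3 -m inch '[[[-0.005,0,0.0011,0,0,0],[-0.010,0,0.0024,0,0,0],[-0.015,0,0.0038,0,0,0],[-0.015,0,0.0038,0,0,0]]]' | egrep 'pos|ct_force'
```

```text
eef_pos: [496.7, 128.3, 26.1]
contact_force: [0.2, -1.6, 5.6]
```

```bash
python3 -m inch '[[[-0.005,0,0.0016,0,0,0],[-0.010,0,0.0033,0,0,0],[-0.015,0,0.0045,0,0,0],[-0.020,0,0.0048,0,0,0],[-0.025,0,0.0048,0,0,0],[-0.025,0,0.0048,0,0,0]]]' | egrep 'pos|ct_force'; python3 go.py 497 118 25.5 1.796
```

```text
eef_pos: [497.8, 123.7, 25.5]
contact_force: [-1.6, -0.1, 9.9]
clk 10.47 pos [497.83 123.73  25.51] rot [3.1405e+00 1.0000e-04 1.7961e+00] F [-1.6 -0.1  9.9] 
 row [-0.027  -0.0105  0.    ] [0.0004 0.     0.    ]
```

The wheel is on the mat. I'll work out the gentle S-curve to the dock as rows.

```bash
cat > plan.py <<'E'
from h import *
from scipy.interpolate import CubicHermiteSpline as H
u=lambda h:np.array([np.cos(h),np.sin(h)])
p0,h0,p1,h1=np.array([497.8,123.7]),-1.3455,np.array([489.6,-80.5]),-1.424
L=np.linalg.norm(p1-p0);f=H([0,1],[p0,p1],[L*u(h0),L*u(h1)]);df=f.derivative()
n=48;t=np.linspace(0,1,n+1)
P=f(t);Y=np.array([np.arctan2(*df(v)[::-1]) for v in t])+np.pi
print("len",np.linalg.norm(np.diff(P,axis=0),axis=1).sum(),"yaw",Y.min(),Y.max())
for k in range(0,n,8):
    x=np.array([np.cos(Y[k]),np.sin(Y[k])]);y=np.array([np.sin(Y[k]),-np.cos(Y[k])])
    print(k,P[k].round(1),Y[k].round(3),"->",P[k+8].round(1),[[round(float((P[j]-P[k])@x)/200,3),round(float((P[j]-P[k])@y)/200,4),0,0,0,round(float(Y[k]-Y[j])/np.pi,4)] for j in range(k+1,k+9)])
E
python3 plan.py
```

```text
len 205.44202068036995 yaw 1.4195639717113127 1.7960926535897932
0 [497.8 123.7] 1.796 -> [501.8  90.2] [[-0.021, -0.0003, 0, 0, 0, 0.0092], [-0.042, -0.0012, 0, 0, 0, 0.0182], [-0.063, -0.0027, 0, 0, 0, 0.0268], [-0.084, -0.0048, 0, 0, 0, 0.035], [-0.105, -0.0073, 0, 0, 0, 0.0429], [-0.126, -0.0104, 0, 0, 0, 0.0504], [-0.147, -0.014, 0, 0, 0, 0.0576], [-0.168, -0.018, 0, 0, 0, 0.0643]]
8 [501.8  90.2] 1.594 -> [500.2  56.2] [[-0.021, -0.0002, 0, 0, 0, 0.0063], [-0.042, -0.0008, 0, 0, 0, 0.0123], [-0.063, -0.0018, 0, 0, 0, 0.0179], [-0.085, -0.0032, 0, 0, 0, 0.023], [-0.106, -0.0049, 0, 0, 0, 0.0278], [-0.127, -0.0069, 0, 0, 0, 0.0322], [-0.148, -0.0092, 0, 0, 0, 0.0362], [-0.17, -0.0118, 0, 0, 0, 0.0398]]
16 [500.2  56.2] 1.469 -> [495.7  22. ] [[-0.021, -0.0001, 0, 0, 0, 0.0032], [-0.043, -0.0004, 0, 0, 0, 0.0061], [-0.065, -0.0009, 0, 0, 0, 0.0086], [-0.086, -0.0016, 0, 0, 0, 0.0107], [-0.108, -0.0024, 0, 0, 0, 0.0124], [-0.129, -0.0033, 0, 0, 0, 0.0138], [-0.151, -0.0042, 0, 0, 0, 0.0148], [-0.173, -0.0053, 0, 0, 0, 0.0155]]
24 [495.7  22. ] 1.421 -> [490.7 -12.4] [[-0.022, -0.0,
[... 216 characters left out ...]
 -0.0054], [-0.173, 0.001, 0, 0, 0, -0.0076]]
32 [490.7 -12.4] 1.444 -> [487.8 -46.6] [[-0.022, 0.0001, 0, 0, 0, -0.0026], [-0.043, 0.0004, 0, 0, 0, -0.0055], [-0.065, 0.0008, 0, 0, 0, -0.0089], [-0.086, 0.0016, 0, 0, 0, -0.0126], [-0.108, 0.0025, 0, 0, 0, -0.0167], [-0.129, 0.0038, 0, 0, 0, -0.0211], [-0.15, 0.0054, 0, 0, 0, -0.026], [-0.172, 0.0073, 0, 0, 0, -0.0312]]
40 [487.8 -46.6] 1.542 -> [489.6 -80.5] [[-0.021, 0.0002, 0, 0, 0, -0.0056], [-0.043, 0.0008, 0, 0, 0, -0.0116], [-0.064, 0.0018, 0, 0, 0, -0.0181], [-0.085, 0.0032, 0, 0, 0, -0.0248], [-0.106, 0.0051, 0, 0, 0, -0.032], [-0.127, 0.0074, 0, 0, 0, -0.0396], [-0.148, 0.0103, 0, 0, 0, -0.0475], [-0.169, 0.0138, 0, 0, 0, -0.0557]]
```

```bash
python3 -m inch '[[[-0.021,-0.0003,-0.0015,0,0,0.0092],[-0.042,-0.0012,-0.0015,0,0,0.0182],[-0.063,-0.0027,-0.0015,0,0,0.0268],[-0.084,-0.0048,-0.0015,0,0,0.035],[-0.105,-0.0073,-0.0015,0,0,0.0429],[-0.126,-0.0104,-0.0015,0,0,0.0504],[-0.147,-0.014,-0.0015,0,0,0.0576],[-0.168,-0.018,-0.0015,0,0,0.0643]]]'
```

```text
clock: 11.13
eef_pos: [502.3, 89.9, 25.6]
tcp_rot: [3.14, -0.0, 1.592]
contact_force: [1.1, 0.7, 5.1]
opening: 0.51
grasp_force: 25.2
```

```bash
python3 -m inch '[[[-0.021,-0.0002,0,0,0,0.0063],[-0.042,-0.0008,0,0,0,0.0123],[-0.063,-0.0018,0,0,0,0.0179],[-0.085,-0.0032,0,0,0,0.023],[-0.106,-0.0049,0,0,0,0.0278],[-0.127,-0.0069,0,0,0,0.0322],[-0.148,-0.0092,0,0,0,0.0362],[-0.17,-0.0118,0,0,0,0.0398]]]' | egrep 'pos|rot|force'
```

```text
eef_pos: [500.8, 55.8, 25.5]
tcp_rot: [3.14, -0.0, 1.468]
contact_force: [3.2, -0.1, 4.8]
grasp_force: 25.1
```

```bash
python3 -m inch '[[[-0.021,-0.0001,0,0,0,0.0032],[-0.043,-0.0004,0,0,0,0.0061],[-0.065,-0.0009,0,0,0,0.0086],[-0.065,-0.0009,0,0,0,0.0086]]]' | egrep 'pos|rot|force'
python3 - <<'E'
from h import *
a=r.grab_frame("scene");C=cam("scene");s=r.sense();e=s["eef_pos"];p=proj(C,[(e[0],e[1],45)])[0].astype(int);print(p)
cv2.imwrite("pics/s2.png",cv2.resize(a[p[1]-60:p[1]+60,p[0]-80:p[0]+80,::-1],None,fx=4,fy=4,interpolation=2))
E
```

```text
eef_pos: [499.2, 42.5, 25.6]
tcp_rot: [3.139, -0.0, 1.441]
contact_force: [3.9, -0.4, 4.7]
grasp_force: 25.1
[382 193]
```

View pics/s2.png

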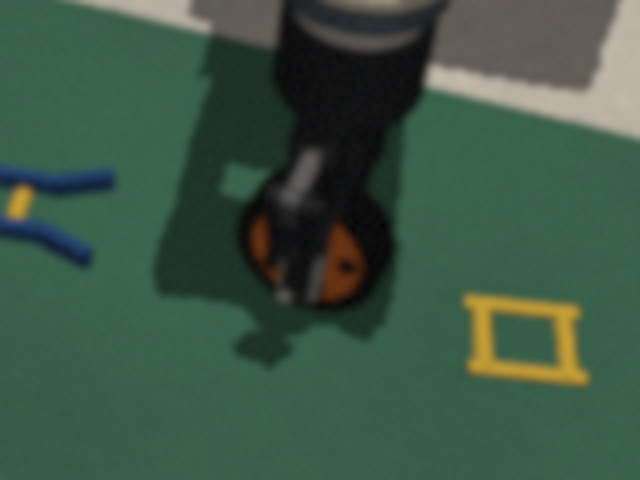

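The mark is at the bottom-left, about (283,297) in the crop. That fits 169° of rolling without slip, and the wheel stands upright. I'll carry on.

```bash
python3 go.py 495.9 22 25.6 1.421; python3 -m inch '[[[-0.022,0,0,0,0,0.0021],[-0.043,-0.0002,0,0,0,0.0038],[-0.064,-0.0006,0,0,0,0.0052],[-0.086,-0.001,0,0,0,0.0062],[-0.103,-0.0014,0,0,0,0.0065]]]' | egrep 'pos|rot|force'
```

```text
clk 12.18 pos [499.24  42.69  25.55] rot [ 3.1395e+00 -2.0000e-04  1.4409e+00] F [ 2.8 -0.5  5.5] 
 row [-0.1047 -0.0032 -0.0003] [ 0.0007 -0.0001  0.0063]
eef_pos: [496.4, 22.4, 25.6]
tcp_rot: [3.139, -0.0, 1.421]
contact_force: [4.0, -0.7, 4.9]
grasp_force: 25.1
```

```bash
python3 -m inch '[[[-0.022,0,0,0,0,0.0003],[-0.043,0,0,0,0,0.0002],[-0.065,0,0,0,0,-0.0002],[-0.087,0,0,0,0,-0.0009],[-0.109,0.0001,0,0,0,-0.0021],[-0.13,0.0003,0,0,0,-0.0035],[-0.152,0.0006,0,0,0,-0.0054],[-0.173,0.001,0,0,0,-0.0076]]]' | egrep 'pos|rot|force'
```

```text
eef_pos: [491.4, -11.9, 25.5]
tcp_rot: [3.139, -0.0, 1.445]
contact_force: [4.6, 0.9, 5.4]
grasp_force: 25.1
```

```bash
python3 -m inch '[[[-0.022,0.0001,0,0,0,-0.0026],[-0.043,0.0004,0,0,0,-0.0055],[-0.065,0.0008,0,0,0,-0.0089],[-0.086,0.0016,0,0,0,-0.0126],[-0.108,0.0025,0,0,0,-0.0167],[-0.129,0.0038,0,0,0,-0.0211],[-0.15,0.0054,0,0,0,-0.026],[-0.172,0.0073,0,0,0,-0.0312]]]' | egrep 'pos|rot|force'; python3 go.py 487.8 -46.6 25.6 1.542
```

```text
eef_pos: [487.9, -46.1, 25.5]
tcp_rot: [3.141, -0.0, 1.544]
contact_force: [2.7, 0.1, 7.2]
grasp_force: 25.4
clk 13.93 pos [487.9  -46.09  25.51] rot [ 3.1406 -0.      1.5439] F [2.7 0.1 7.2] 
 row [-0.0025 -0.0004 -0.0004] [ 0.0003 -0.      0.0006]
```

```bash
python3 -m inch '[[[-0.021,0.0002,0,0,0,-0.0056],[-0.043,0.0008,0,0,0,-0.0116],[-0.064,0.0018,0,0,0,-0.0181],[-0.085,0.0032,0,0,0,-0.0248],[-0.106,0.0051,0,0,0,-0.032],[-0.127,0.0074,0,0,0,-0.0396],[-0.148,0.0103,0,0,0,-0.0475],[-0.169,0.0138,0,0,0,-0.0557]]]' | egrep 'pos|rot|force'; python3 -m inch '[[[0,0,0,0,0,0]]]' | egrep 'force'
python3 - <<'E'
from h import *
C=cam("wrist");a=r.grab_frame("wrist");cv2.imwrite("pics/w3.png",a[:,:,::-1])
print(proj(C,[(497.6,-134,8),(489.6,-80.5,45)]))
E
python3 go.py 489.6 -80.5 25.6 1.718
```

```text
eef_pos: [489.1, -79.9, 25.5]
tcp_rot: [-3.141, -0.0, 1.719]
contact_force: [0.9, 0.7, 10.2]
grasp_force: 25.7
contact_force: [0.7, -0.2, 10.8]
grasp_force: 25.7
[[320.12332402 331.28160867]
 [320.32746449 286.22445609]]
clk 14.73 pos [489.15 -80.06  25.5 ] rot [-3.1414e+00 -1.0000e-04  1.7181e+00] F [ 0.8 -0.2 11.1] 
 row [-0.0025  0.0019 -0.0005] [-0.0001 -0.      0.    ]
```

View pics/w3.png

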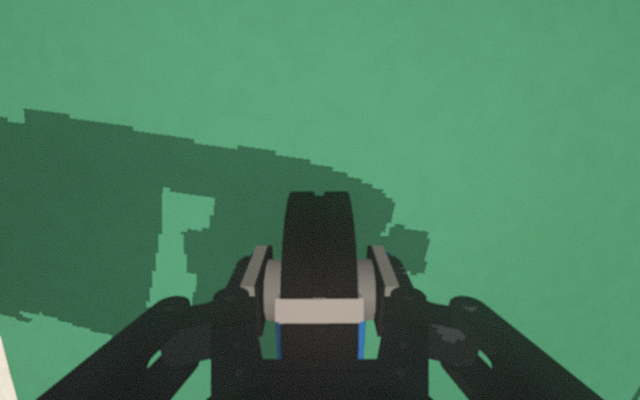

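The hub is centred at column 320 and the cheeks show evenly at columns 278 and 362. The mark is at the back near the top, about 330° round. I'll ease the load and go on to just before the lip.

```bash
python3 -m inch '[[[-0.018,0.001,-0.001,0,0,0],[-0.036,0.002,-0.002,0,0,0],[-0.054,0.002,-0.002,0,0,0],[-0.072,0.002,-0.002,0,0,0],[-0.09,0.002,-0.002,0,0,0],[-0.108,0.002,-0.002,0,0,0],[-0.125,0.002,-0.002,0,0,0],[-0.125,0.002,-0.002,0,0,0]]]' | egrep 'pos|rot|ct_force'; python3 go.py 493.5 -106.8 25.6 1.718
```

```text
eef_pos: [493.0, -104.8, 25.5]
tcp_rot: [-3.141, -0.0, 1.718]
contact_force: [0.9, 0.1, 7.2]
clk 15.40 pos [ 492.99 -104.78   25.54] rot [-3.1409e+00 -2.0000e-04  1.7180e+00] F [0.9 0.1 7.2] 
 row [-0.0103  0.0011 -0.0003] [-0.0002 -0.0001 -0.    ]
```

```bash
python3 -m inch '[[[-0.006,0.0005,-0.001,0,0,0],[-0.012,0.001,-0.0015,0,0,0],[-0.012,0.001,-0.0015,0,0,0]]]' | egrep 'pos|ct_force'; python3 -m inch '[[[-0.004,0,0,0,0,0],[-0.006,0,0,0,0,0],[-0.006,0,0,0,0,0]]]' | egrep 'pos|ct_force'
```

```text
eef_pos: [493.3, -106.8, 25.6]
contact_force: [1.8, 0.8, 3.3]
eef_pos: [493.5, -107.7, 25.6]
contact_force: [-0.5, -0.3, 0.8]
```

```bash
python3 -m inch '[[[-0.004,0,0,0,0,0],[-0.006,0,0,0,0,0],[-0.006,0,0,0,0,0]]]' | egrep 'pos|ct_force'
```

```text
eef_pos: [493.7, -108.9, 25.6]
contact_force: [-0.6, 0.4, -1.3]
```

```bash
python3 -m inch '[[[-0.004,0,0,0,0,0],[-0.006,0,0,0,0,0],[-0.006,0,0,0,0,0]]]' | egrep 'pos|ct_force'
```

```text
eef_pos: [494.1, -110.2, 25.7]
contact_force: [-0.6, 0.2, -1.8]
```

```bash
python3 -m inch '[[[-0.003,0,0.0015,0,0,0],[-0.005,0,0.002,0,0,0],[-0.005,0,0.002,0,0,0]]]' | egrep 'pos|ct_force'
```

```text
eef_pos: [494.4, -111.2, 25.6]
contact_force: [-3.2, -0.3, 3.0]
```

```bash
python3 -m inch '[[[-0.004,0,0,0,0,0],[-0.006,0,0,0,0,0],[-0.006,0,0,0,0,0]]]' | egrep 'pos|ct_force'
```

```text
eef_pos: [494.6, -112.4, 25.6]
contact_force: [-4.2, 0.0, 4.4]
```

```bash
python3 -m inch '[[[-0.004,0,0,0,0,0],[-0.006,0,0,0,0,0],[-0.006,0,0,0,0,0]]]' | egrep 'pos|ct_force'
```

```text
eef_pos: [494.8, -113.6, 25.5]
contact_force: [-4.5, -1.2, 5.6]
```

```bash
python3 -m inch '[[[-0.004,-0.001,0,0,0,0],[-0.006,-0.0015,0,0,0,0],[-0.006,-0.0015,0,0,0,0]]]' | egrep 'pos|ct_force'
```

```text
eef_pos: [494.9, -114.9, 25.6]
contact_force: [-3.3, -1.2, 4.8]
```

```bash
python3 -m inch '[[[-0.004,0,0,0,0,0],[-0.006,0,0,0,0,0],[-0.006,0,0,0,0,0]]]' | egrep 'pos|ct_force'
```

```text
eef_pos: [495.1, -115.9, 25.6]
contact_force: [-3.4, 1.1, 5.3]
```

```bash
python3 -m inch '[[[-0.004,0,0,0,0,0],[-0.006,0,0,0,0,0],[-0.006,0,0,0,0,0]]]' | egrep 'pos|ct_force'
```

```text
eef_pos: [495.3, -116.8, 25.7]
contact_force: [-3.3, 4.0, 6.9]
```

The lip was touched at about d = 18 mm, so it's about 3.7 mm high. I'll climb along its curve.

```bash
python3 -m inch '[[[-0.004,0,-0.0028,0,0,0],[-0.0075,0,-0.0047,0,0,0],[-0.0075,0,-0.0047,0,0,0]]]' | egrep 'pos|ct_force'
```

```text
eef_pos: [495.5, -118.5, 26.5]
contact_force: [-2.0, 2.6, 3.8]
```

```bash
python3 -m inch '[[[-0.004,0,-0.0012,0,0,0],[-0.0075,0,-0.0025,0,0,0],[-0.0075,0,-0.0025,0,0,0]]]' | egrep 'pos|ct_force'
```

```text
eef_pos: [495.8, -120.2, 27.0]
contact_force: [-2.4, 1.1, 3.9]
```

```bash
python3 -m inch '[[[-0.004,0,-0.0012,0,0,0],[-0.0075,0,-0.0023,0,0,0],[-0.0075,0,-0.0023,0,0,0]]]' | egrep 'pos|ct_force'
```

```text
eef_pos: [496.0, -121.8, 27.4]
contact_force: [-1.8, 1.4, 3.3]
```

```bash
python3 -m inch '[[[-0.004,0,-0.0008,0,0,0],[-0.0075,0,-0.0017,0,0,0],[-0.0115,0,-0.0025,0,0,0],[-0.015,0,-0.0032,0,0,0],[-0.015,0,-0.0032,0,0,0]]]' | egrep 'pos|ct_force'
```

```text
eef_pos: [496.5, -124.7, 28.1]
contact_force: [-1.5, 1.1, 4.2]
```

```bash
python3 -m inch '[[[-0.004,0,-0.0007,0,0,0],[-0.0075,0,-0.0013,0,0,0],[-0.0115,0,-0.0019,0,0,0],[-0.015,0,-0.0023,0,0,0],[-0.015,0,-0.0023,0,0,0]]]' | egrep 'pos|ct_force'
```

```text
eef_pos: [496.9, -127.7, 28.6]
contact_force: [-1.7, 0.4, 4.5]
```

```bash
python3 -m inch '[[[-0.004,0,-0.0004,0,0,0],[-0.0075,0,-0.0006,0,0,0],[-0.0115,0,-0.0008,0,0,0],[-0.015,0,-0.001,0,0,0],[-0.015,0,-0.001,0,0,0]]]' | egrep 'pos|ct_force'
```

```text
eef_pos: [497.4, -130.7, 28.8]
contact_force: [-1.3, -0.3, 4.3]
```

```bash
python3 -m inch '[[[-0.004,0,-0.0003,0,0,0],[-0.0075,0,-0.0005,0,0,0],[-0.0115,0,-0.0005,0,0,0],[-0.015,0,-0.0005,0,0,0],[-0.015,0,-0.0005,0,0,0]]]' | egrep 'pos|ct_force'
```

```text
eef_pos: [497.9, -133.7, 28.9]
contact_force: [-1.0, -0.4, 4.5]
```

```bash
python3 -m inch '[[[-0.004,0,0,0,0,0],[-0.0075,0,0.0001,0,0,0],[-0.0115,0,0.0003,0,0,0],[-0.015,0,0.0005,0,0,0],[-0.015,0,0.0005,0,0,0]]]' | egrep 'pos|ct_force'
```

```text
eef_pos: [498.4, -136.8, 28.8]
contact_force: [-1.1, -1.1, 4.9]
```

```bash
python3 -m inch '[[[-0.004,0,0.0004,0,0,0],[-0.0075,0,0.0007,0,0,0],[-0.0115,0,0.001,0,0,0],[-0.015,0,0.0014,0,0,0],[-0.015,0,0.0014,0,0,0]]]' | egrep 'pos|ct_force'
```

```text
eef_pos: [498.7, -139.7, 28.5]
contact_force: [-1.0, -1.8, 5.1]
```

```bash
python3 -m inch '[[[-0.005,0,0.0008,0,0,0],[-0.010,0,0.0016,0,0,0],[-0.015,0,0.0026,0,0,0],[-0.015,0,0.0026,0,0,0]]]' | egrep 'pos|ct_force'
```

```text
eef_pos: [499.2, -142.7, 28.0]
contact_force: [-0.6, -1.6, 5.5]
```

```bash
python3 -m inch '[[[-0.005,0,0.001,0,0,0],[-0.010,0,0.0022,0,0,0],[-0.015,0,0.0035,0,0,0],[-0.015,0,0.0035,0,0,0]]]' | egrep 'pos|ct_force'
```

```text
eef_pos: [499.6, -145.7, 27.2]
contact_force: [-0.8, -2.6, 5.7]
```

```bash
python3 -m inch '[[[-0.005,0,0.0014,0,0,0],[-0.010,0,0.003,0,0,0],[-0.015,0,0.0046,0,0,0],[-0.015,0,0.0046,0,0,0]]]' | egrep 'pos|ct_force'
```

```text
eef_pos: [500.1, -148.6, 26.4]
contact_force: [-0.8, -2.7, 4.9]
```

```bash
python3 -m inch '[[[-0.005,0,0.0016,0,0,0],[-0.010,0,0.003,0,0,0],[-0.015,0,0.0039,0,0,0],[-0.015,0,0.0039,0,0,0]]]' | egrep 'pos|ct_force'
```

```text
eef_pos: [500.5, -151.3, 25.6]
contact_force: [0.0, -0.1, 6.5]
```

```bash
python3 -m inch '[[[-0.005,0,0,0,0,0],[-0.010,0,0,0,0,0],[-0.015,0,0,0,0,0],[-0.015,0,0,0,0,0]]]' | egrep 'pos|ct_force'
```

```text
eef_pos: [500.9, -154.1, 25.6]
contact_force: [0.8, 0.2, 5.1]
```

```bash
python3 -m inch '[[[-0.004,0,0,0,0,0],[-0.008,0,0,0,0,0],[-0.008,0,0,0,0,0],[-0.008,0,0,0,0,0]]]' | egrep 'pos|ct_force'
```

```text
eef_pos: [501.2, -155.6, 25.6]
contact_force: [0.4, -0.2, 4.6]
```

```bash
python3 -m inch '[[[0,0,0,0,0,0],[0,0,0,0,0,0],[0,0,0,0,0,0],[0,0,0,0,0,0],[0,0,0,0,0,0],[0,0,0,0,0,0],[0,0,0,0,0,0],[0,0,0,0,0,0]]]' 1
python3 - <<'E'
from h import *
C=cam("wrist");a=r.grab_frame("wrist");s=r.sense();cv2.imwrite("pics/w4.png",a[80:380,120:520,::-1])
e=s["eef_pos"];print(proj(C,[(e[0],e[1],45)])-[120,80])
E
```

```text
clock: 23.82
eef_pos: [501.0, -155.8, 25.5]
tcp_rot: [-3.142, -0.0, 1.719]
contact_force: [-0.1, 0.4, 0.1]
opening: 1.001
grasp_force: 0.0
[[199.32623104 205.59454972]]
```

View pics/w4.png

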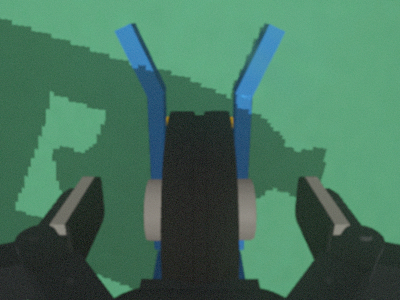

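The wheel stands between the cheeks, centred at column 199 with its hub ends clear of the open pads. I'll rise straight up, let it settle and check it from the scene camera.

```bash
python3 -m inch '[[[0,0,-0.04,0,0,0],[0,0,-0.1,0,0,0],[0,0,-0.22,0,0,0],[0,0,-0.36,0,0,0],[0,0,-0.52,0,0,0],[0,0,-0.7,0,0,0],[0,0,-0.85,0,0,0],[0,0,-0.85,0,0,0]]]' | egrep 'pos|force'; python3 -m inch '[[[0,0,0,0,0,0],[0,0,0,0,0,0],[0,0,0,0,0,0],[0,0,0,0,0,0]]]' | egrep 'clock|force'
python3 - <<'E'
from h import *
C=cam("wrist");a=r.grab_frame("wrist");b=r.grab_frame("scene")
print(proj(C,[(501.0,-156,45),(501.3,-159.6,3)]))
o=np.zeros((480,680,3),np.uint8);o[:400,:320]=a[:,160:480];o[:360,320:]=cv2.resize(b[110:230,220:340],(360,360),interpolation=2)
cv2.imwrite("pics/f.png",o[:,:,::-1])
E
```

```text
eef_pos: [504.3, -156.8, 202.9]
contact_force: [0.6, -0.5, 0.8]
grasp_force: 0.0
clock: 24.87
contact_force: [-0.1, -0.7, 0.3]
grasp_force: 0.0
[[320.45205034 182.99454404]
 [320.15373726 175.7281984 ]]
```

View pics/f.png

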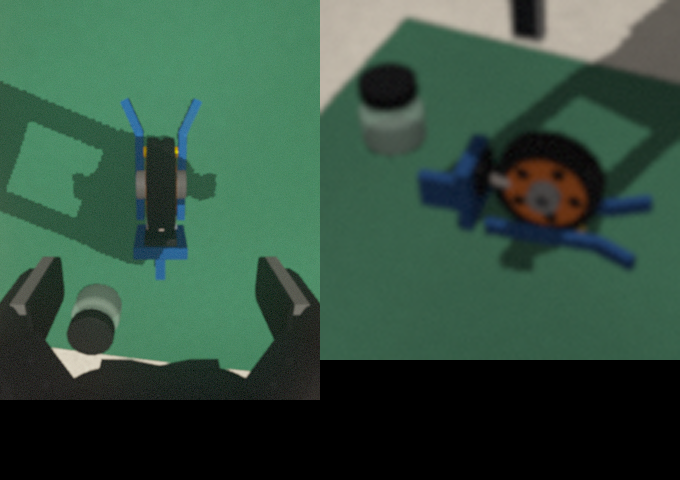

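The wheel stands upright behind the lip. Its hub is at (160,184), within a pixel of the prediction, and the mark faces the bumper as no-slip rolling would leave it. I'll hand it in.

```bash
python3 -c "
from rig import r
print(r.sign_off())"
```

```text
the job is handed in; nothing more can be done
None
```

The job is handed in, with no verdict returned: the wheel rolled over the bar, along the mat and over the lip without skidding, and it stands upright by itself in the dock, about 4 mm short of the dock's origin by my measurement.

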